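# Refill station: carton into the bay, red spice jar to the front and held

## Task

Push the carton of spice refills along the rollers, without lifting or tipping it, until it is fully home in the yellow-ended bay against the stop. Then turn the spice carousel by its middle handle until the red jar is at the front, in line with the yellow tongue. Hold it still there and finish while still gripping the handle firmly, leaving the other things on the counter alone.

Things in the scene. Friction and masses are not known exactly. Their poses are not given: they have to be found in the camera images.
- track: Fixed roller track, 372 x 138 mm. Origin on the counter; +z up, +y the travel direction to the bay. Twelve free grey rollers across it, 30 mm apart, tops 42 mm above the counter. Aluminium rails, inner faces at x = -59 and +59 mm, tops at 58 mm, keep the carton straight. It ends in the bay: rails capped yellow, yellow stop plate 64 mm high, inner face at y = 162 mm. Open end at y = -200 mm.
- bay (a point): Where the carton's origin lies when it is home against the stop: track frame x 0, y 112 mm, z 42 mm.
- carton: Open cardboard carton with six small tins fixed in it, loose on the rollers; 110 mm across the track (x), 100 mm along it (y), 80 mm tall, 0.25 to 0.5 kg, sides upright and firm. Origin at the centre of its underside, 42 mm above the counter; axes as the track's. It rolls easily, about 1 N moves it, and coasts when pushed fast.
- carousel_base: Fixed dark wooden foot of the spice carousel, a disc 230 mm across and 14 mm thick. Origin on the counter under the turning axis, +z up. Its -x direction is the carousel's front: a yellow tongue, 26 mm wide, lies on the counter there and reaches 150 mm from the axis, pointing roughly at the roller bay.
- turntable: Light wooden disc, 220 mm across, turning endlessly either way about carousel_base's upright axis; no spring, stays where left (friction 0.03 N m). Origin on the axis at counter height. Six fixed jars, 48 mm thick, centred 80 mm from the axis, 60 degrees apart, tops 98 mm above the counter. The red jar (red lid, white dot) is at this body's -x; the others have black lids. Handle in the middle.
- red_jar (a point): Centre of the lid top of the red jar, 80 mm from the axis, 98 mm above the counter.
- handle (a point): Middle of the carousel's wooden handle, on the turning axis, 140 mm above the counter. The handle is an upright flat bar 70 mm long (along the turntable's x, so in line with the red jar), 16 mm thick (its y), from 118 to 160 mm above the counter, rigid with the turntable; nothing else stands higher than 98 mm on the carousel.
- pepper_mill: Bystander: dark wooden pepper mill, 54 mm wide, 145 mm tall, standing; origin at the centre of its foot.
- mug: Bystander: blue mug, 80 mm wide, 90 mm tall, with a handle; origin at the centre of its foot.
- oil_bottle: Bystander: green oil bottle, 56 mm wide, 170 mm tall; origin at the centre of its foot.
- tea_tin: Bystander: plain steel tin, 60 mm wide, 75 mm tall, standing beside the roller track on its far side; origin at the centre of its foot.
- salt_jar: Bystander: white jar, 52 mm wide, 75 mm tall, standing beside the carousel; origin at the centre of its foot.
- milk_frother: Bystander: black ribbed milk frother with a steel cap, 79 mm wide, 170 mm tall; origin at the centre of its foot.

How it is judged:
On the way, in this order (a step that is already met when the one before it is completed fails the run):
1. the carton is home in the bay against the stop, at rest (y of carton in the frame of track above 0.104 m and z of carton in the frame of track below 0.05 m and x of carton in the frame of track between -0.015 and 0.015 m and angle between carton's own z axis and vertical below 0.1 rad and linear speed of carton below 0.02 m/s), for 0.2 s.
2. the red jar is at the front and the turntable is still (x of red_jar in the frame of carousel_base below -0.05 m and y of red_jar in the frame of carousel_base between -0.011 and 0.011 m and angular speed of turntable below 0.1 rad/s), for 0.3 s.
At the end, for the whole second after the job is handed in: The carton is upright on the rollers, at rest, within 8 mm of the stop (origin past y = 104 mm in the track frame); the red jar's centre is within 11 mm sideways of the line from the axis along the tongue; the turntable is still and the fingers hold it with over 2 N (all of step 1 and all of step 2 and contact force between the fingers and turntable above 2 N); the arm keeps its last pose, push and grip.
It fails at once if the carton is lifted off the rollers or tipped (z of carton in the frame of track above 0.062 m or angle between carton's own z axis and vertical above 0.2 rad).
It fails at once if another thing on the counter is moved by more than 30 mm or tipped (distance of any of pepper_mill, mug, oil_bottle, tea_tin, salt_jar, milk_frother from where it was at the start of the episode above 0.03 m or angle between any of pepper_mill, mug, oil_bottle, tea_tin, salt_jar, milk_frother's own z axis and vertical above 0.4 rad).
It also fails if it takes over 64 s, if anything falls off the work surface, if the arm or the gripper's body presses on something with over 40 N, if the wrist force passes 120 N, or if a joint passes its speed limit or range.

## Robot

A 6-joint arm with a two-finger parallel gripper is mounted at the origin on the work surface. World frame = base frame: x ahead of the robot, y to its left, z up, the work surface at z = 0. Lengths are in m, angles in rad, forces in N, time in s.
With the tool pointing down it reaches from about 0.35 to 0.95 m from the base axis. Payload 17.4 kg.
Tool frame: the origin (TCP) lies midway between the tips of the shut fingers; the grasp point (between the pads) lies 19 mm behind it; z points along the fingers, y is the line along which they close (so a half turn about z gives the same grasp; the last joint's range is limited). The gripper opens to 93 mm and grips with 3 to 60 N. Pads are 15 mm wide; open, the fingers measure 128 mm over their backs; the gripper's body (75 mm by 188 mm) begins 65 mm behind the grasp point.
Start: joints at [-1.352, 0.116, 1.442, -0, 1.584, -0.038], TCP at [0.171, -0.653, 0.219] pointing down, gripper open.
Joint ranges: [-2.83, 2.83], [-0.83, 2.19], [0.07, 2.5], [-1.14, 4.28], [0.01, 3], [-2.97, 2.97]. Speed limits (rad/s): [1.89, 1.89, 2.22, 3.14, 3.14, 3.14].

## Interface

Orientations are given as a unit quaternion [x, y, z, w].
In Python, from rig import arm gives the robot as it stands.
- The arm moves only by the tool arm_command, never from a script. Its argument "rows" is a list of rows, each a list of 7 numbers: the opening, from 0 (shut) to 1 (fully open), then the shift along the tool's x, y, z in a scale on which 1.0 is 1 m, then the turn, a rotation vector about the tool's x, y, z in shares of 360 degrees (1.0 is 360 degrees). In form: [[gripper, tx, ty, tz, wx, wy, wz], ...]. A call has 1 to 8 rows; each row is the pose to reach, as a shift and turn from the pose commanded when the call began, along the tool's axes at that moment; what a row does not reach only later rows make up. A row lasts 1/8 s, in which the tool goes at most 62.5 mm and 10.7 degrees, less where a joint would pass 70% of its speed; a pose out of reach is approached as far as the arm can. A call with a gripper value outside its range is refused whole. The fingers move at their own pace and stop on an object; "grip_force" is the grip in N (left out, the last holds). Time passes only in rows, so rows that repeat a pose let the fingers close. It gives the time, the measured TCP pose, the force, the opening and the grip force at its end, in the units of the state.
- arm.state(): the state, without advancing time (a new reading comes with each control period).
- arm.grab_frame(name): name is "side" or "top"; returns a dict with "img" (480x640x3 uint8, red, green, blue), "range_z" (480x640 float32, m along the optical axis (not along the pixel's ray), 0 where there is no reading), "camera_matrix" (3x3 intrinsics, pixels), "dist" ([k1, k2, p1, p2, k3] as OpenCV has them; the pictures are not rectified), "R" (3x3) and "t" (3): a world point X has camera coordinates R X + t. Camera axes: x right, y down, z forward; pixel columns grow to the right and rows downward; lengths in m; the calibration is good to about 2 mm. A picture is of the moment at which its call begins.
- arm.close_job(): hands the job in; it is judged then, once.
Trained networks look in a picture, given as the dict that the camera call returned (one of the last four; its "shot" number tells which), for a name from the list of things; names that differ only in an ending like _2 or _b are one class to them, and where a whole thing is asked for, a point or a joint stands for the part that bears it (a point fixed in the world has none). Each returns a list of dicts, best first, with "p" (0 to 1); they miss things now and then, are a little off and sometimes report something else, mostly with a low value. They report only what shows in the picture. A call takes as long as a camera call.
- arm.cut_out(picture, target): "region" (480x640 bool, what is visible of it) and "box" ([left, top, right, bottom] in pixels, round what is visible of it).
The state is a dict: "time_s": time; "q": joint angles; "qd": joint speeds; "joint_efforts": joint torques, N m; "tcp_pos": TCP position; "ee_rot": TCP orientation; "force": force on the tool from outside, world axes, zero at the start; "moment": the same for the moment, N m; "gripper_width": finger opening in m; "finger_force": force on a finger pad.
Only numpy, scipy, OpenCV 4.12 (cv2) and the standard library are available. Lean on these libraries where they do the work, as an engineer would, in place of code of your own. Each camera call takes 0.05 s, during which the arm holds its last target. There are 200 camera calls.

## Working session

There is one attempt and no reset: what is moved stays moved. The work goes in short steps, Python scripts to look and compute and a tool call to move; the robot and the scene stay as the last step left them, time stands still between calls to the robot, and variables do not carry over. Pictures are saved under pics/ and viewed, at most 10 in all, crops included, and the job is handed in when it is done.

Besides the shell and the picture viewer there is one more tool, called after "Call:" as name(argument=value, ...), one argument or row to a line, values as JSON. arm_command: Moves the arm, as the interface text tells. Its arguments: {"type":"object","properties":{"rows":{"type":"array","items":{"type":"array","items":{"type":"number"}}},"grip_force":{"type":"number"}},"required":["rows"]}

```bash
mkdir -p pics; ls; cat > h.py <<'E'
import numpy as np, cv2
from rig import arm
def pts(f,mask):
    v,u=np.nonzero(mask&(f["range_z"]>0)); z=f["range_z"][v,u]
    n=cv2.undistortPoints(np.c_[u,v].astype(float).reshape(-1,1,2),f["camera_matrix"],f["dist"]).reshape(-1,2)
    c=np.c_[n[:,0]*z,n[:,1]*z,z]
    return (c-f["t"])@f["R"], f["img"][v,u]
E
python3 - <<'E'
from h import *
s=arm.state(); print(s)
for n in("top","side"):
    f=arm.grab_frame(n); cv2.imwrite(f"pics/{n}0.png",f["img"][:,:,::-1])
    print(n,"cam at",-f["R"].T@f["t"])
    for o in "track carton carousel_base turntable pepper_mill mug oil_bottle tea_tin salt_jar milk_frother".split():
        r=arm.cut_out(f,o)
        for d in r[:1]:
            P,_=pts(f,d["region"])
            print(o,round(d["p"],2),d["box"],len(P), np.round(np.percentile(P,[2,50,98],axis=0),3).tolist() if len(P) else None)
E
```

```text
pics
{'time_s': 0.0, 'q': array([-1.35178717e+00,  1.16490751e-01,  1.44225508e+00,  1.47325989e-05,
        1.58396405e+00, -3.77763241e-02]), 'qd': array([-0.00279385,  0.00054368, -0.00274081, -0.00016984, -0.00058782,
        0.0005673 ]), 'joint_efforts': array([ 5.45153089e-04, -7.21269536e+01, -6.22601295e+01,  7.80789158e-02,
        2.37804197e-02, -4.50452842e-05]), 'tcp_pos': array([ 0.17140142, -0.65267912,  0.21790828]), 'ee_rot': array([ 9.91768802e-01,  1.28040350e-01, -4.32147920e-05, -5.56987902e-04]), 'force': array([ 0.49748096, -0.38893949, -0.11872575]), 'moment': array([ 0.03889862, -0.03175506, -0.02043391]), 'finger_force': 0.0, 'gripper_width': 0.09349988811930636}
top cam at [0.53734419 0.07245461 1.25262078]
track 0.62 [348.8, 223.7, 538.8, 316.0] 9432 [[0.447, -0.361, 0.008], [0.534, -0.133, 0.04], [0.613, -0.005, 0.064]]
carton 0.56 [446.6, 242.6, 515.7, 310.8] 3462 [[0.471, -0.296, 0.043], [0.525, -0.245, 0.109], [0.579, -0.189, 0.124]]
carousel_base 0.92 [167.7, 229.0, 294.5, 346.7] 9889 [[0.392, 0.149, 0.008], [0.489, 0.255, 0.03], [0.59, 0.358, 0.159]
[... 1132 characters left out ...]
73.5, 282.9, 398.5, 405.9] 11415 [[0.387, 0.183, 0.024], [0.479, 0.289, 0.063], [0.578, 0.368, 0.158]]
pepper_mill 0.6 [363.1, 172.8, 385.0, 224.2] 866 [[0.62, -0.293, 0.01], [0.637, -0.27, 0.077], [0.663, -0.258, 0.14]]
oil_bottle 0.69 [323.3, 158.7, 351.1, 229.9] 1041 [[0.689, -0.224, 0.008], [0.714, -0.196, 0.096], [0.739, -0.183, 0.171]]
tea_tin 0.71 [331.8, 208.2, 355.0, 246.7] 736 [[0.631, -0.165, 0.009], [0.655, -0.126, 0.057], [0.683, -0.117, 0.078]]
salt_jar 0.72 [238.8, 297.9, 253.3, 347.2] 466 [[0.647, 0.258, 0.004], [0.652, 0.281, 0.05], [0.678, 0.294, 0.077]]
milk_frother 0.72 [188.6, 287.0, 244.1, 405.2] 5246 [[0.587, 0.373, 0.004], [0.607, 0.424, 0.112], [0.655, 0.439, 0.171]]
```

View pics/top0.png

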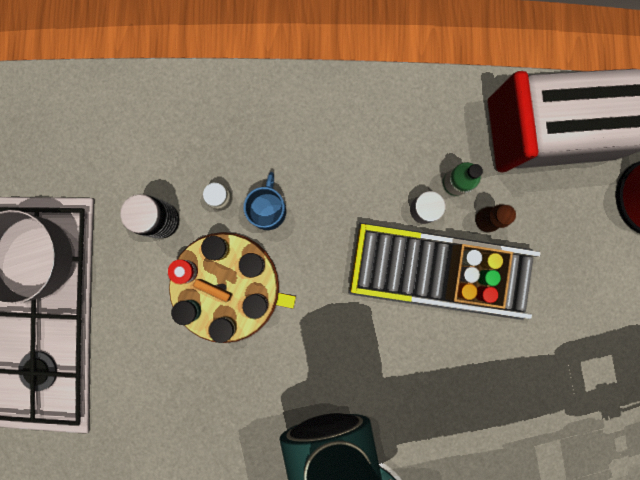

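View pics/side0.png

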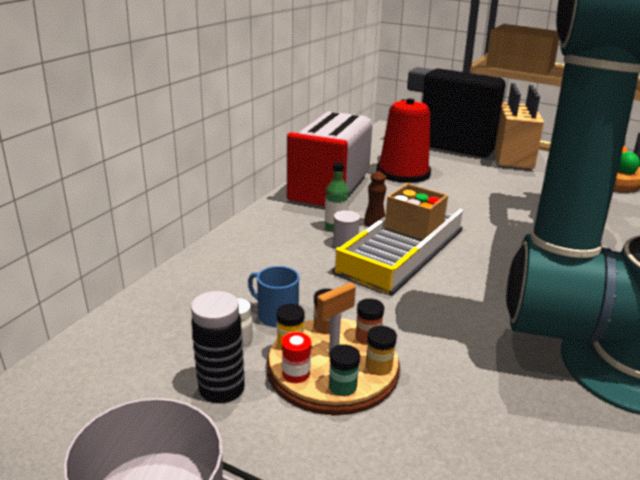

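```bash
cat > m.py <<'E'
from h import *
def fit(P): 
    c,(w,h),a=cv2.minAreaRect((P[:,:2]*1000).astype(np.float32)); return np.round(c,1),round(w,1),round(h,1),round(a,2)
for n in("top","side"):
    f=arm.grab_frame(n); P,C=pts(f,np.ones((480,640),bool)); C=C.astype(int)
    x,y,z=P.T; R,G,B=C.T
    yel=(R>150)&(G>120)&(B<0.5*R)
    m=yel&(z>.035)&(y<.05); print(n,"yellow bay",fit(P[m]),m.sum())
    m=yel&(z<.02)&(y>.0)&(y<.25)&(x<.6)&(x>.4); 
    if m.sum()>5: print("tongue",fit(P[m]),m.sum())
    m=(R>120)&(G<70)&(B<70)&(z>.05)&(y>.1); 
    if m.sum()>5: print("red",P[m].mean(0).round(4),fit(P[m]),np.percentile(z[m],[5,50,95]).round(3),m.sum())
    m=(z>.105)&(abs(y-.27)<.1)&(abs(x-.49)<.09); print("handle all",fit(P[m]),m.sum())
    m=(z>.153)&(abs(y-.27)<.1)&(abs(x-.49)<.09); print("handle",P[m].mean(0).round(4),fit(P[m]),np.percentile(z[m],[5,50,95]).round(3),m.sum())
    m=(z>.085)&(y>-.33)&(y<-.15)&(x>.45)&(x<.6); print("carton",fit(P[m]),np.percentile(z[m],[5,50,95,99]).round(3))
    m=(z>.049)&(z<.075)&(y>-.37)&(y<.03)&(x>.43)&(x<.625); print("rails",fit(P[m]),m.sum())
    m=(z>.018)&(z<.03)&(abs(y-.27)<.13)&(abs(x-.49)<.13)
    if m.sum()>50: (c,r)=cv2.minEnclosingCircle((P[m][:,:2]*1000).astype(np.float32)); print("disc",c,r)
E
python3 m.py
```

```text
top yellow bay (array([ 534.2, -162.3]), 319.3, 138.6, 82.56) 1521
tongue (array([457.7, 141.2]), 44.0, 40.1, 78.53) 217
red [0.5207 0.3373 0.0982] (array([520.2, 338.2]), 44.5, 46.1, 1.27) [0.094 0.098 0.102] 345
handle all (array([489.7, 267.7]), 88.6, 147.0, 73.89) 436
handle [0.4885 0.2644 0.1597] (array([488. , 264.5]), 70.2, 16.8, 67.1) [0.156 0.16  0.163] 346
carton (array([ 523.7, -243.7]), 101.8, 110.8, 82.51) [0.09  0.112 0.123 0.125]
rails (array([ 548.1, -190.6]), 373.6, 174.5, 82.51) 2574
disc (521.1116943359375, 261.9764099121094) 145.70460510253906
side yellow bay (array([ 369.2, -952.3]), 708.9, 1909.2, 1.75) 1196
red [0.5123 0.3408 0.0932] (array([479.5, 282.8]), 179.4, 89.8, 36.7) [0.074 0.097 0.1  ] 521
handle all (array([488.1, 266. ]), 73.0, 19.8, 68.02) 1054
handle [0.4873 0.2689 0.1588] (array([488.9, 265.8]), 72.8, 19.2, 66.33) [0.154 0.16  0.161] 356
carton (array([ 523.4, -244.2]), 110.9, 114.7, 82.77) [0.089 0.113 0.124 0.125]
rails (array([ 547.6, -189.6]), 377.1, 176.5, 82.84) 2000
disc (502.0341796875, 292.5596618652344) 137.61941528320312
```

The top view shows the track running right to left, with the carton at (483,276) and the yellow stop at (357,257). The carousel is at (222,287), its red jar at (179,271) and the tongue at (286,300). The side view agrees. Next I'll refine the stop, rails and tongue, and plan the first move.

```bash
cat > n.py <<'E'
from h import *
f=arm.grab_frame("top"); P,C=pts(f,np.ones((480,640),bool)); C=C.astype(int)
x,y,z=P.T; R,G,B=C.T; a=np.radians(82.5); d=np.array([np.cos(a),np.sin(a)]); n=np.array([d[1],-d[0]])
s=P[:,:2]@d; w=P[:,:2]@n
yel=(R>150)&(G>120)&(B<0.5*R)
m=yel&(z>.05)&(z<.075)&(s>-.1)&(s<.2); print("s ext",np.percentile(s[m],[1,50,99]),"w ext",np.percentile(w[m],[1,99]))
w0=np.mean(np.percentile(w[m],[1,99])); mm=m&(abs(w-w0)<.04); print("stop s",np.percentile(s[mm],[2,50,98]).round(4), "w0",w0,"z",np.median(z[mm]))
mc=(z>.085)&(y>-.33)&(y<-.15)&(x>.45)&(x<.6); print("carton s",np.percentile(s[mc],[1,99]),"w",np.percentile(w[mc],[1,99]))
ax=np.array([.488,.265]); r=np.hypot(*(P[:,:2]-ax).T)
m=yel&(z<.03)&(r>.117)&(r<.155)&(y<.2); c=P[m,:2].mean(0); print("tongue",m.sum(),c,np.degrees(np.arctan2(*(c-ax)[::-1])),r[m].max(),cv2.minAreaRect((P[m,:2]*1000).astype(np.float32)))
# disc edge centre
m=(abs(z-.028)<.006)&(r<.118)&(r>.1); 
A=np.c_[2*P[m,:2],np.ones(m.sum())]; print("n",m.sum())
q=arm.cut_out(f,"carousel_base")[0]["region"]; 
E
python3 n.py
```

```text
s ext [-0.05146443  0.03432846  0.06806942] w ext [0.48180677 0.61949136]
stop s [0.0595 0.0638 0.0682] w0 0.5506490651737515 z 0.06395994643747202
carton s [-0.22271883 -0.12309883] w [0.49747345 0.60547849]
tongue 197 [0.46381281 0.13414452] -100.47229624278098 0.14946610928268217 ((463.66082763671875, 134.11976623535156), (32.26237106323242, 25.79094696044922), 79.4849853515625)
n 1054
```

Careful with the scale: turns go in shares of 360 degrees. That gives: -67.8 degrees / 360 = -0.1883.

Call:
arm_command(
  rows=[
    [0,0,0,0,0,0,-0.0278],
    [0,0,0,0,0,0,-0.0556],
    [0,0,0,0,0,0,-0.0833],
    [0,0,0,0,0,0,-0.1111],
    [0,0,0,0,0,0,-0.1389],
    [0,0,0,0,0,0,-0.1667],
    [0,0,0,0,0,0,-0.1883],
    [0,0,0,0,0,0,-0.1883],
  ],
)

```text
time_s: 2.3
tcp_pos: [0.1715, -0.6529, 0.2186]
ee_rot: [0.752, 0.659, -0.0, 0.0]
force: [-0.0, -0.4, 0.3]
gripper_width: 0.0176
finger_force: 0.0
```

Call:
arm_command(
  rows=[
    [0,0.045,0.037,0,0,0,0],
    [0,0.09,0.074,0,0,0,0],
    [0,0.136,0.111,0,0,0,0],
    [0,0.181,0.148,0,0,0,0],
    [0,0.226,0.185,0,0,0,0],
    [0,0.271,0.221,0,0,0,0],
    [0,0.317,0.258,0,0,0,0],
    [0,0.362,0.295,0,0,0,0],
  ],
)

```text
time_s: 3.3
tcp_pos: [0.5123, -0.3308, 0.2189]
ee_rot: [0.753, 0.658, 0.0, 0.0]
force: [0.8, -1.8, -0.0]
gripper_width: 0.0
finger_force: 0.0
```

Call:
arm_command(
  rows=[
    [0,0,0,0,0,0,0],
    [0,0,0,0,0,0,0],
  ],
)

```text
time_s: 3.55
tcp_pos: [0.5109, -0.3325, 0.2186]
ee_rot: [0.752, 0.659, -0.0, -0.0]
force: [0.8, 0.6, 0.5]
gripper_width: 0.0004
finger_force: 0.0
```

Call:
arm_command(
  rows=[
    [0,0,0,0.04,0,0,0],
    [0,0,0,0.08,0,0,0],
    [0,0,0,0.12,0,0,0],
    [0,0,0,0.138,0,0,0],
    [0,0,0,0.138,0,0,0],
    [0,0.012,0,0.138,0,0,0],
    [0,0.02,0,0.138,0,0,0],
    [0,0.025,0,0.138,0,0,0],
  ],
)

```text
time_s: 4.55
tcp_pos: [0.5148, -0.307, 0.0816]
ee_rot: [0.752, 0.66, 0.0, 0.001]
force: [-0.3, -0.3, -0.9]
gripper_width: 0.0002
finger_force: 0.0
```

Call:
arm_command(
  rows=[
    [0,0.004,0,0,0,0,0],
    [0,0.008,0,0,0,0,0],
    [0,0.013,0,0,0,0,0],
    [0,0.018,0,0,0,0,0],
    [0,0.024,0,0,0,0,0],
    [0,0.03,0,0,0,0,0],
    [0,0.036,0,0,0,0,0],
    [0,0.042,0,0,0,0,0],
  ],
)

```text
time_s: 5.55
tcp_pos: [0.5199, -0.2655, 0.0806]
ee_rot: [0.752, 0.659, -0.0, 0.0]
force: [0.1, -0.8, 0.7]
gripper_width: 0.0005
finger_force: 0.5
```

```bash
cat > c.py <<'E'
from h import *
import sys
a=np.radians(82.5); d=np.array([np.cos(a),np.sin(a)]); n=np.array([d[1],-d[0]])
f=arm.grab_frame("side"); cv2.imwrite(f"pics/{sys.argv[1]}.png",f["img"][:,:,::-1])
P,C=pts(f,np.ones((480,640),bool)); s=P[:,:2]@d; w=P[:,:2]@n; z=P[:,2]
m=(z>.07)&(z<.115)&(s>-.24)&(s<.08)&(abs(w-.55)<.056); print("front s",np.percentile(s[m],[90,95,98,99.5]).round(4))
t=arm.state(); p=t["tcp_pos"][:2]; print("tcp s",p@d,"w",p@n,t["tcp_pos"][2],t["force"].round(1),t["time_s"])
E
python3 c.py side1
```

```text
front s [-0.0849 -0.0841 -0.0833 -0.082 ]
tcp s -0.1948196247632282 w 0.5500542630513022 0.0806150102365076 [-0.   0.8  0.7] 5.6
```

Call:
arm_command(
  rows=[
    [0,0.007,0,0,0,0,0],
    [0,0.014,0,0,0,0,0],
    [0,0.021,0,0,0,0,0],
    [0,0.028,0,0,0,0,0],
    [0,0.035,0,0,0,0,0],
    [0,0.042,0,0,0,0,0],
    [0,0.049,0,0,0,0,0],
    [0,0.056,0,0,0,0,0],
  ],
)

```text
time_s: 6.6
tcp_pos: [0.5271, -0.21, 0.0806]
ee_rot: [0.752, 0.659, -0.0, -0.0]
force: [-0.8, -1.8, 0.6]
gripper_width: 0.0008
finger_force: 0.4
```

Call:
arm_command(
  rows=[
    [0,0.007,0,0,0,0,0],
    [0,0.014,0,0,0,0,0],
    [0,0.021,0,0,0,0,0],
    [0,0.028,0,0,0,0,0],
    [0,0.035,0,0,0,0,0],
    [0,0.042,0,0,0,0,0],
    [0,0.049,0,0,0,0,0],
    [0,0.056,0,0,0,0,0],
  ],
)

```text
time_s: 7.6
tcp_pos: [0.5345, -0.1544, 0.0806]
ee_rot: [0.752, 0.659, 0.0, -0.0]
force: [0.5, -0.9, -1.0]
gripper_width: 0.0003
finger_force: 0.4
```

Call:
arm_command(
  rows=[
    [0,0.005,0,0,0,0,0],
    [0,0.01,0,0,0,0,0],
    [0,0.014,0,0,0,0,0],
    [0,0.018,0,0,0,0,0],
    [0,0.021,0,0,0,0,0],
    [0,0.024,0,0,0,0,0],
    [0,0.026,0,0,0,0,0],
    [0,0.028,0,0,0,0,0],
  ],
)

```text
time_s: 8.6
tcp_pos: [0.5381, -0.1271, 0.0807]
ee_rot: [0.752, 0.659, -0.0, -0.0]
force: [0.1, -0.7, -0.3]
gripper_width: 0.0006
finger_force: 0.4
```

```bash
python3 c.py side2
```

```text
front s [0.0543 0.0551 0.056  0.0573]
tcp s -0.055590433256152115 w 0.5500583635327987 0.08066759838962975 [-0.1 -0.  -1.1] 8.65
```

Keep pushing slowly until the force rises.

Call:
arm_command(
  rows=[
    [0,0.001,0,0,0,0,0],
    [0,0.002,0,0,0,0,0],
    [0,0.003,0,0,0,0,0],
    [0,0.004,0,0,0,0,0],
    [0,0.004,0,0,0,0,0],
  ],
)

```text
time_s: 9.28
tcp_pos: [0.5386, -0.1231, 0.0806]
ee_rot: [0.752, 0.659, 0.0, -0.0]
force: [-0.1, 0.3, -0.3]
gripper_width: 0.0006
finger_force: 0.0
```

Call:
arm_command(
  rows=[
    [0,0.001,0,0,0,0,0],
    [0,0.002,0,0,0,0,0],
    [0,0.002,0,0,0,0,0],
  ],
)

```text
time_s: 9.65
tcp_pos: [0.5387, -0.1223, 0.0809]
ee_rot: [0.752, 0.659, -0.001, 0.001]
force: [-3.4, -10.7, 3.1]
gripper_width: 0.0001
finger_force: 5.4
```

```bash
python3 c.py side3
```

```text
front s [0.0592 0.0599 0.0609 0.0621]
tcp s -0.050977406149685385 w 0.5500454431618075 0.08092833253314616 [ -2.6 -10.    3.1] 9.7
```

Call:
arm_command(
  rows=[
    [0,0,0,0,0,0,0],
    [0,0,0,0,0,0,0],
    [0,-0.003,0,0,0,0,0],
    [0,-0.008,0,0,0,0,0],
    [0,-0.02,0,0,0,0,0],
    [0,-0.035,0,0,0,0,0],
    [0,-0.035,0,-0.02,0,0,0],
    [0,-0.035,0,-0.06,0,0,0],
  ],
)

```text
time_s: 10.7
tcp_pos: [0.5336, -0.156, 0.1412]
ee_rot: [0.752, 0.659, -0.0, -0.001]
force: [-0.2, 0.4, 0.3]
gripper_width: 0.0006
finger_force: 0.0
```

Call:
arm_command(
  rows=[
    [0,0,0,-0.04,0,0,0],
    [0,0,0,-0.08,0,0,0],
    [0,0,0,-0.1,0,0,0],
    [0,0,0,-0.1,0,0,0],
  ],
)

```text
time_s: 11.2
tcp_pos: [0.5346, -0.156, 0.242]
ee_rot: [0.752, 0.659, 0.001, 0.001]
force: [0.2, -0.1, -0.9]
gripper_width: 0.0002
finger_force: 0.0
```

```bash
python3 c.py side4; python3 - <<'E'
from h import *
print(arm.state()["q"].round(3),arm.state()["tcp_pos"])
E
```

```text
front s [0.0592 0.0601 0.0608 0.0618]
tcp s -0.08478884363333529 w 0.5500238889297138 0.24024318363657188 [ 0.4  0.3 -1.2] 11.25
[-0.33  -0.148  1.668  0.     1.622 -0.199] [ 0.53425119 -0.15585599  0.24024318]
```

View pics/side4.png

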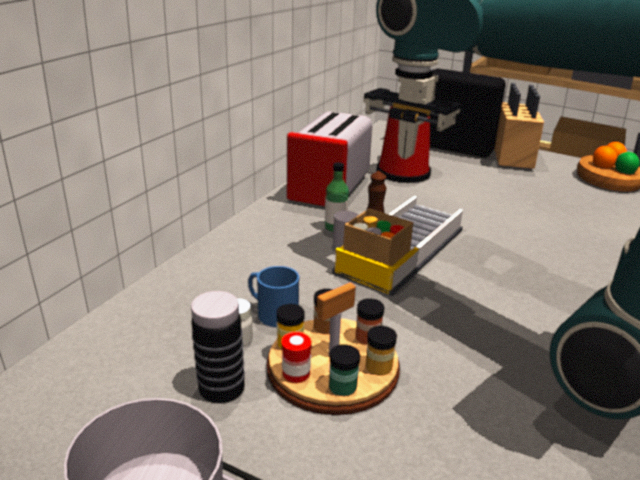

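In the tool's units: -80 degrees / 360 = -0.2222.

Call:
arm_command(
  rows=[
    [0,0.051,-0.013,0,0,0,-0.0278],
    [0,0.103,-0.025,0,0,0,-0.0556],
    [0,0.154,-0.038,0,0,0,-0.0833],
    [0,0.206,-0.05,0,0,0,-0.1111],
    [0.3,0.257,-0.063,0,0,0,-0.1389],
    [0.6,0.308,-0.076,0,0,0,-0.1667],
    [0.8,0.36,-0.088,0,0,0,-0.1944],
    [0.8,0.411,-0.101,0,0,0,-0.2222],
  ],
)

```text
time_s: 12.25
tcp_pos: [0.4867, 0.2663, 0.2385]
ee_rot: [0.149, 0.989, -0.001, -0.001]
force: [0.8, -0.5, 0.2]
gripper_width: 0.0361
finger_force: 0.0
```

In the tool's units: -84 degrees / 360 = -0.2333.

Call:
arm_command(
  rows=[
    [0.8,0,0,0,0,0,-0.0292],
    [0.8,0,0,0,0,0,-0.0583],
    [0.8,0,0,0,0,0,-0.0875],
    [0.8,0,0,0,0,0,-0.1167],
    [0.8,0,0,0,0,0,-0.1458],
    [0.8,0,0,0,0,0,-0.175],
    [0.8,0,0,0,0,0,-0.2042],
    [0.8,0,0,0,0,0,-0.2333],
  ],
)

```text
time_s: 13.25
tcp_pos: [0.4872, 0.2645, 0.2384]
ee_rot: [-0.551, 0.835, 0.0, -0.001]
force: [0.6, -0.5, -0.1]
gripper_width: 0.0744
finger_force: 0.0
```

```bash
cat > k.py <<'E'
from h import *
import sys
from scipy.spatial.transform import Rotation as Ro
t=arm.state(); M=Ro.from_quat(t["ee_rot"]).as_matrix(); print(t["tcp_pos"].round(4),"toolY",np.degrees(np.arctan2(M[1,1],M[0,1])).round(2),"q",np.degrees(t["q"]).round(1),t["time_s"],t["finger_force"])
e=np.array([.488,.265,.121])-t["tcp_pos"]; print("to handle in tool",(M.T@e).round(4))
ax=np.array([.488,.265])
for nm in("side","top"):
    f=arm.grab_frame(nm); cv2.imwrite(f"pics/{nm}{sys.argv[1]}.png",f["img"][:,:,::-1])
    P,C=pts(f,np.ones((480,640),bool)); C=C.astype(int); R,G,B=C.T
    r=np.hypot(*(P[:,:2]-ax).T)
    m=(R>120)&(G<70)&(B<70)&(P[:,2]>.085)&(P[:,2]<.105)&(r<.115)
    if m.sum()>20: c,rr=cv2.minEnclosingCircle((P[m][:,:2]*1000).astype(np.float32)); c=np.array(c)/1000; print(nm,"red",m.sum(),c,rr,np.degrees(np.arctan2(*(c-ax)[::-1])))
E
python3 k.py 5
```

```text
[0.4872 0.2645 0.2384] toolY 156.86 q [  25.9   -8.6   95.8    0.    92.9 -131. ] 13.25 0.0
to handle in tool [-0.001  -0.0008  0.1174]
side red 337 [0.5196416 0.3386745] 25.230310440063477 66.75752493094845
```

Call:
arm_command(
  rows=[
    [0.8,-0.001,-0.001,0.04,0,0,0],
    [0.8,-0.001,-0.001,0.08,0,0,0],
    [0.8,-0.001,-0.001,0.108,0,0,0],
    [0.8,-0.001,-0.001,0.116,0,0,0],
    [0.8,-0.001,-0.001,0.116,0,0,0],
  ],
  grip_force=15,
)

```text
time_s: 13.98
tcp_pos: [0.4889, 0.2652, 0.1245]
ee_rot: [-0.548, 0.837, 0.0, -0.0]
force: [-0.3, -0.6, 0.4]
gripper_width: 0.0745
finger_force: 0.0
```

Call:
arm_command(
  rows=[
    [0.5,0,0,0,0,0,0],
    [0.3,0,0,0,0,0,0],
    [0,0,0,0,0,0,0],
    [0,0,0,0,0,0,0],
    [0,0,0,0,0,0,0],
    [0,0,0,0,0,0,0],
    [0,0,0,0,0,0,0],
    [0,0,0,0,0,0,0],
  ],
  grip_force=15,
)

```text
time_s: 14.98
tcp_pos: [0.4885, 0.2655, 0.1246]
ee_rot: [-0.549, 0.836, 0.0, -0.0]
force: [-6.1, 1.1, 2.1]
gripper_width: 0.016
finger_force: 15.0
```

```bash
python3 k.py 6
```

```text
[0.4885 0.2655 0.1246] toolY 156.53 q [  25.9   -5.9  104.     0.    82.  -130.7] 14.975 14.998393803834915
to handle in tool [0.0006 0.0002 0.0036]
side red 428 [0.51961633 0.33940842] 25.373586654663086 66.97923285050476
```

In the tool's units: 55 degrees / 360 = 0.1528.

Call:
arm_command(
  rows=[
    [0,0,0,0,0,0,0.0139],
    [0,0,0,0,0,0,0.0333],
    [0,0,0,0,0,0,0.0556],
    [0,0,0,0,0,0,0.0778],
    [0,0,0,0,0,0,0.1],
    [0,0,0,0,0,0,0.1222],
    [0,0,0,0,0,0,0.1389],
    [0,0,0,0,0,0,0.1528],
  ],
)

```text
time_s: 16.08
tcp_pos: [0.4889, 0.265, 0.1246]
ee_rot: [-0.099, 0.995, -0.0, -0.0]
force: [-2.0, -2.9, 0.9]
gripper_width: 0.0157
finger_force: 15.0
```

In the tool's units: 55 degrees / 360 = 0.1528.

Call:
arm_command(
  rows=[
    [0,0,0,0,0,0,0.0139],
    [0,0,0,0,0,0,0.0333],
    [0,0,0,0,0,0,0.0556],
    [0,0,0,0,0,0,0.0778],
    [0,0,0,0,0,0,0.1],
    [0,0,0,0,0,0,0.1222],
    [0,0,0,0,0,0,0.1389],
    [0,0,0,0,0,0,0.1528],
  ],
)

```text
time_s: 17.08
tcp_pos: [0.4887, 0.2644, 0.1246]
ee_rot: [0.372, 0.928, -0.001, -0.0]
force: [-4.3, -8.2, 3.9]
gripper_width: 0.016
finger_force: 15.0
```

```bash
python3 k.py 7; python3 -c "from h import *;print(arm.state()['force'],arm.state()['moment'])"
```

```text
[0.4887 0.2644 0.1246] toolY 46.32 q [ 2.58e+01 -5.90e+00  1.04e+02 -1.00e-01  8.20e+01 -2.05e+01] 17.075 15.006442219018936
to handle in tool [ 0.0009 -0.0001  0.0036]
side red 129 [0.54796698 0.2131595 ] 22.63127899169922 -40.84289271043398
top red 339 [0.54614624 0.20976685] 23.14759063720703 -43.52820861171588
[-4.6043356  -7.97081488  3.08866214] [-1.0969208   0.45262365 -0.0273686 ]
```

In the tool's units: 57 degrees / 360 = 0.1583.

Call:
arm_command(
  rows=[
    [0,0,0,0,0,0,0.0139],
    [0,0,0,0,0,0,0.0361],
    [0,0,0,0,0,0,0.0583],
    [0,0,0,0,0,0,0.0806],
    [0,0,0,0,0,0,0.1028],
    [0,0,0,0,0,0,0.125],
    [0,0,0,0,0,0,0.1444],
    [0,0,0,0,0,0,0.1583],
  ],
)

```text
time_s: 18.18
tcp_pos: [0.4881, 0.2643, 0.1246]
ee_rot: [0.77, 0.638, -0.002, 0.0]
force: [-11.1, -10.0, 5.8]
gripper_width: 0.016
finger_force: 15.0
```

Call:
arm_command(
  rows=[
    [0,0,0,0,0,0,0],
    [0,0,0,0,0,0,0],
    [0,0,0,0,0,0,0],
    [0,0,0,0,0,0,0],
  ],
)

```text
time_s: 18.68
tcp_pos: [0.4881, 0.2643, 0.1245]
ee_rot: [0.769, 0.639, -0.002, 0.0]
force: [-11.2, -10.1, 6.0]
gripper_width: 0.016
finger_force: 15.0
```

```bash
python3 k.py 8; python3 c.py side9; python3 -c "
import cv2;cv2.imwrite('pics/top8c.png',cv2.resize(cv2.imread('pics/top8.png')[160:360,100:560],None,fx=1.7,fy=1.7))"
```

```text
[0.4881 0.2643 0.1245] toolY -10.5 q [ 2.58e+01 -5.90e+00  1.04e+02 -1.00e-01  8.21e+01  3.63e+01] 18.675 14.99263733625412
to handle in tool [ 0.0007 -0.0002  0.0035]
side red 220 [0.47188925 0.18641646] 23.7418155670166 -101.58591143318137
top red 339 [0.47430487 0.18609763] 22.95441436767578 -99.84675914443488
front s [0.0563 0.0581 0.0593 0.0606]
tcp s 0.32576486154914114 w 0.4494461631647598 0.12456234043719028 [-10.9  -9.5   6.1] 18.825
```

View pics/top8c.png

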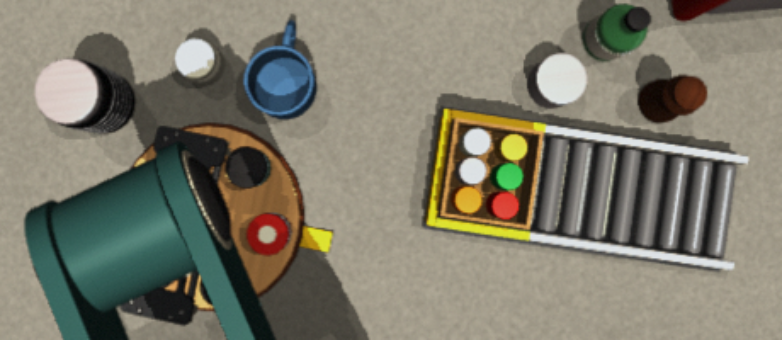

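View pics/side9.png

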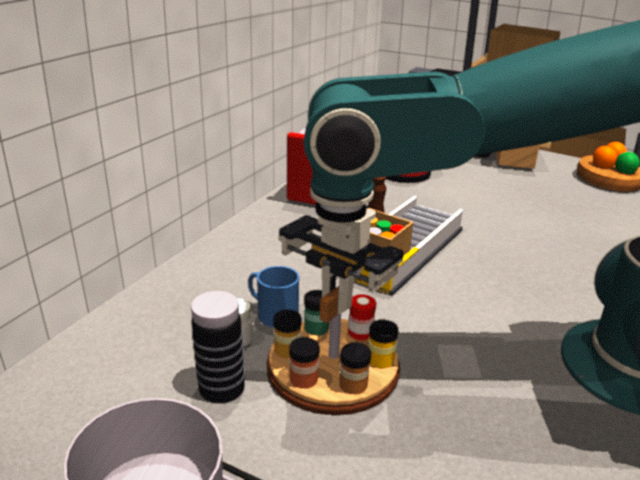

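The crop shows the red jar at (267,234) in line with the tongue at (315,239), and the carton against the stop at (487,172). The side view shows the handle gripped and the bystanders in place.

```bash
python3 -c "
from rig import arm
print(arm.close_job())"
```

```text
the job is handed in; nothing more can be done
None
```

The carton is home against the stop, the red jar lines up with the yellow tongue (measured within about 1°), and the job is handed in with the handle still gripped at 15 N; no verdict was returned.

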